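Take the inspection lamp to the resoled shoe

TASK

Switch the lamp's charging dock off by turning its selector dial to the long mark and letting go of it, then draw the inspection lamp out of its slanted socket. Turn the lamp level with its light strip facing down and hold it still about 10 cm above the broad front part of the upturned shoe's sole, as if to inspect the new sole; finish while holding it there. Do not touch the shoe with the lamp, and leave the other things on the bench where they are.

Things in the scene. Friction and masses are not known exactly. Their poses are not given: they have to be found in the camera images.
- dock: Fixed grey charging dock, base 150 (x) x 250 (y) x 34 mm high. Origin: centre of its underside, on the bench; x points away from the robot (within 0.4 rad), y left. Lamp socket at its left (y = +65 mm), dial at its right (x -15, y -70 mm). The socket is a straight sleeve, outside 43 mm wide, leaning 40 degrees from vertical so that the lamp's tip leans to the dock's +x.
- socket_mouth (a point): Centre of the socket's open mouth, 76 mm above the bench, on the axis of the standing lamp. Socket 45 mm deep, 1 mm wider than the lamp on each side, nothing latches: the lamp slides out along its own axis, (0.643, 0, 0.766) in the dock's frame.
- dial (a joint): Dial, rad, growing clockwise seen from above, 0 to 2.0 between stops. Clicks in at 0, 0.5, 1.0, 1.5, 2.0, a white mark at each; let go within 0.2 rad it springs in; turning takes 0.06 N m. The long mark (20 mm, others 6 mm) is 1.5 = off: pointer straight along the dock's +x. At value q the pointer is 1.5 - q anticlockwise of that. Starts at 0, 0.5 or 1.0.
- dial_grip (a point): On the dial's vertical axis at the height to grip, 66 mm above the bench; its x points along the pointer. The dial is a black upright bar 44 mm long (along the pointer) x 14 mm thick, top 78 mm above the bench, a white pointer line on one half of its top, on a disc 46 mm across whose top is 46 mm above the bench.
- lamp: Black inspection lamp, a bar 190 x 28 x 22 mm, 0.1 to 0.25 kg. Origin: its centre. x runs along it from butt (in the socket) to steel-capped tip, y across its 28 mm width, z out of its plain back; the white light strip is on the -z face. In the socket its back faces the robot and up, about 48 degrees from straight up; 45 mm are inside, the rest can be gripped across the 28 mm width.
- lamp_butt (a point): Centre of the lamp's butt end face, 95 mm from the lamp's origin along its -x.
- lamp_strip (a point): Centre of the light strip, which is 105 mm long: in the lamp's frame at (35, 0, -11) mm.
- shoe: Fixed brown shoe, upside down on a round iron stand. Origin: centre of the stand's underside on the bench; x to the toe (away from the robot within 0.4 rad), z up. Sole 272 mm long (x -135 to +137 mm), up to 94 mm wide, its upper face 118 mm above the bench; the heel block at the rear (x -136 to -72 mm) reaches 140 mm.
- sole_mid (a point): Middle of the broad front part of the sole, on its upper face: in the shoe's frame at (50, 0, 118) mm; axes as the shoe's, z up.
- cone_a: Bystander: cone of olive thread, 64 mm across, 112 mm tall, standing. Origin: its underside.
- cone_b: Bystander: cone of cream thread, 64 mm across, 112 mm tall, standing. Origin: its underside.
- wax: Bystander: brown block of wax, 60 x 35 x 22 mm, lying. Origin: its underside.
- glue_tin: Bystander: closed round tin, 76 mm across, 85 mm tall, standing. Origin: its underside.
- driver: Bystander: screwdriver lying near the robot. Origin: its underside.
- brush: Bystander: brush lying beside the shoe. Origin: its underside.
- nail_cup: Bystander: small open steel cup, 60 mm across, 60 mm tall, in front of the gap between dock and shoe. Origin: its underside.

How it is judged (in metres and radians):
On the way, in this order (a step that is already met when the one before it is completed fails the run):
1. the dial rests at the long mark and is let go (value of joint dial between 1.35 and 1.65 rad and contact force between dock and the fingers below 0.05 N), for 0.2 s.
2. the lamp is out of its socket, in the fingers (contact force between lamp and dock below 0.05 N and distance between lamp_butt and socket_mouth above 0.012 m and contact force between lamp and the fingers above 1 N and distance between lamp and socket_mouth above 0.1 m), for 0.2 s.
At the end, for the whole second after the job is handed in: Dial within 0.15 rad of the long mark; lamp held still in the fingers, touching neither dock nor shoe, strip facing down within 0.26 rad, its centre within 35 mm sideways of the middle of the sole's front part and 50 to 150 mm above it; any heading (value of joint dial between 1.35 and 1.65 rad and contact force between lamp and dock below 0.05 N and contact force between lamp and the fingers above 1 N and contact force between lamp and shoe below 0.05 N and angle between lamp's own z axis and vertical below 0.26 rad and horizontal distance between lamp_strip and sole_mid below 0.035 m and z of lamp_strip in the frame of sole_mid between 0.05 and 0.15 m and linear speed of lamp below 0.03 m/s); the arm keeps its last pose, push and grip.
It fails at once if another thing on the bench is shifted by more than 3 cm (distance of any of cone_a, cone_b, wax, glue_tin, driver, brush, nail_cup from where it was at the start of the episode above 0.03 m).
It fails at once if the lamp bumps the shoe (contact force between lamp and shoe above 1 N).
It also fails if it takes over 54 s, if anything falls off the work surface, if the arm or the gripper's body presses on something with over 40 N, if the wrist force passes 120 N, or if a joint passes its speed limit or range.

ROBOT

A 6-joint arm with a two-finger parallel gripper is mounted at the origin on the work surface. World frame = base frame: x ahead of the robot, y to its left, z up, the work surface at z = 0. Lengths are in mm, angles in rad, forces in N, time in s.
With the tool pointing down it reaches from about 275 to 750 mm from the base axis. Payload 10.2 kg.
Tool frame: the origin (TCP) lies between the finger pads; the fingertips stand 17 mm ahead of it and the grasp point (between the pads) lies 2 mm behind it; z points along the fingers, y is the line along which they close (so a half turn about z gives the same grasp; the last joint's range is limited). The gripper opens to 85 mm and grips with 20 to 120 N. Pads are 22 mm wide; open, the fingers measure 114 mm over their backs; the gripper's body (76 mm by 85 mm) begins 54 mm behind the grasp point. The pads swing forward as they close: fully open they stand 13 mm farther back than shut.
Start: joints at [1.108, 0.313, 1.498, -0, 1.331, -0.223], TCP at [124.705, 509.98, 248.294] pointing down, gripper open.
Joint ranges: [-2.94, 2.94], [-0.97, 2.17], [0.19, 2.56], [-1.23, 4.37], [0.02, 3.11], [-2.88, 2.88]. Speed limits (rad/s): [2.39, 2.39, 3.01, 3.14, 3.14, 3.14].

INTERFACE

Orientations are given as a unit quaternion [w, x, y, z].
In Python, from rig import * gives the robot as it stands.
- The arm moves only by the tool step_arm, never from a script. Its argument "commands" is text: rows parted by semicolons, each of 7 numbers parted by spaces: the opening, from 0 (shut) to 1 (fully open), then the shift along the tool's x, y, z in cm, then the turn, a rotation vector about the tool's x, y, z in rad. In form: hand x y z rx ry rz; .... A call has 1 to 20 rows; each row is the pose to reach, as a shift and turn from the pose commanded when the call began, along the tool's axes at that moment; what a row does not reach only later rows make up. A row lasts 1/12 s, in which the tool goes at most 41.7 mm and 7.16 degrees, less where a joint would pass 70% of its speed; a pose out of reach is approached as far as the arm can. A call with a gripper value outside its range is refused whole. The fingers move at their own pace and stop on an object; "newtons" is the grip in N (left out, the last holds). Time passes only in rows, so rows that repeat a pose let the fingers close. It gives the time, the measured TCP pose, the force, the opening and the grip force at its end, in the units of the state.
- sense(): the state, without advancing time (a new reading comes with each control period).
- capture(name): name is "side" or "top" or "wrist"; returns the picture (480x640x3 uint8, red, green, blue); there is no depth.
- camera_model(name): a dict with "mtx" (3x3 intrinsics, pixels), "eye" and "rotation" of the camera in the world. Camera axes: x right, y down, z forward; pixel columns grow to the right and rows downward; lengths in mm; the calibration is good to about 2 mm. A picture is of the moment at which its call begins: read the wrist's pose just before it. camera_model takes no time and is no camera call; for the wrist camera it gives the pose at the moment of the call.
- finish_job(): hands the job in; it is judged then, once.
Trained networks look in the newest picture that a camera, given by its name, has taken for a name from the list of things; names that differ only in an ending like _2 or _b are one class to them, and where a whole thing is asked for, a point or a joint stands for the part that bears it (a point fixed in the world has none). Each returns a list of dicts, best first, with "score" (0 to 1); they miss things now and then, are a little off and sometimes report something else, mostly with a low value. They report only what shows in the picture. A call takes as long as a camera call.
- search_frame(camera, label): "rect" ([centre column, centre row, width, height] in pixels, round what is visible of it).
- trace(camera, label): "mask" (480x640 bool, what is visible of it) and "rect" ([centre column, centre row, width, height] in pixels, round what is visible of it).
- spot_point(camera, label): "xy" ([column, row] in pixels: a listed point, or the origin of a listed thing).
The state is a dict: "time_s": time; "joints": joint angles; "dq": joint speeds; "tau": joint torques, N m; "eef_pos": TCP position; "ee_rot": TCP orientation; "force": force on the tool from outside, world axes, zero at the start; "wrist_torque": the same for the moment, N m; "grip_width": opening from 0.0 (shut) to 1.0 (fully open); "grip_force": force on a finger pad.
Only numpy, scipy, OpenCV 4.12 (cv2) and the standard library are available. Lean on these libraries where they do the work, as an engineer would, in place of code of your own. Each camera call takes 0.05 s, during which the arm holds its last target. There are 200 camera calls.

## Working session

There is one attempt and no reset: what is moved stays moved. The work goes in short steps, Python scripts to look and compute and a tool call to move; the robot and the scene stay as the last step left them, time stands still between calls to the robot, and variables do not carry over. Pictures are saved under pics/ and viewed, at most 10 in all, crops included, and the job is handed in when it is done.

Besides the shell and the picture viewer there is one more tool, called after "Call:" as name(argument=value, ...) on one line, values as JSON. step_arm: Moves the arm, as the interface text tells. Its arguments: {"type":"object","properties":{"commands":{"type":"string"},"newtons":{"type":"number"}},"required":["commands"]}

```bash
mkdir -p pics; ls
cat > h.py <<'E'
from rig import *
import numpy as np, cv2
from scipy.spatial.transform import Rotation as R
def rot(q): return R.from_quat([q[1],q[2],q[3],q[0]])
def ray(cm,p):
    K=np.array(cm["mtx"]);d=np.linalg.inv(K)@[p[0],p[1],1]
    return np.array(cm["eye"],float),np.array(cm["rotation"])@d
def onz(cm,p,z):
    e,d=ray(cm,p);return e+d*(z-e[2])/d[2]
def proj(cm,P):
    c=np.array(cm["rotation"]).T@(np.array(P,float)-np.array(cm["eye"]));u=np.array(cm["mtx"])@c
    return u[:2]/u[2]
def move(P,Rt):
    """shift(cm) and rotvec in tool frame to world pose"""
    s=sense();r=rot(s["ee_rot"])
    return r.inv().apply(np.array(P)-np.array(s["eef_pos"]))/10,(r.inv()*Rt).as_rotvec()
E
python3 - <<'E'
from h import *
np.set_printoptions(precision=2,suppress=True)
for n in("top","side"):
    im=capture(n);cv2.imwrite(f"pics/{n}0.png",im[...,::-1]);cm=camera_model(n);print(n,cm["eye"],np.array(cm["rotation"]).tolist(),cm["mtx"][0])
    for l,z in(("dock",0),("socket_mouth",76),("dial_grip",66),("sole_mid",118),("shoe",0),("lamp",None),("lamp_butt",None),("lamp_strip",None),("nail_cup",0),("cone_a",0),("glue_tin",0)):
        for d in spot_point(n,l)[:2]:
            print(n,l,round(d["score"],2),np.array(d["xy"]), onz(cm,d["xy"],z) if z is not None else "")
print(sense())
E
```

```text
pics
top [ 402.5   -35.66 1402.76] [0.048245885387808905, -0.6949898921855322, 0.7167132276995738, -0.031361338357085] [611.81   0.   321.14]Traceback (most recent call last):
  File "<stdin>", line 7, in <module>
  File "h.py", line 9, in onz
    e,d=ray(cm,p);return e+d*(z-e[2])/d[2]
        ~~~^^^^^^
  File "h.py", line 7, in ray
    return np.array(cm["eye"],float),np.array(cm["rotation"])@d
                                     ~~~~~~~~~~~~~~~~~~~~~~~~^~
ValueError: matmul: Input operand 1 has a mismatch in its core dimension 0, with gufunc signature (n?,k),(k,m?)->(n?,m?) (size 3 is different from 4)
```

```bash
sed -i 's/np.array(cm\["rotation"\])/rot(cm["rotation"]).as_matrix()/' h.py
python3 - <<'E'
from h import *
np.set_printoptions(precision=1,suppress=True)
for n in("top","side"):
    im=capture(n);cv2.imwrite(f"pics/{n}0.png",im[...,::-1]);cm=camera_model(n);print(n,cm["eye"])
    for l,z in(("dock",0),("socket_mouth",76),("dial_grip",66),("sole_mid",118),("shoe",0),("lamp",None),("lamp_butt",None),("lamp_strip",None),("nail_cup",0),("cone_a",0),("glue_tin",0)):
        for d in spot_point(n,l)[:2]:
            print(n,l,round(d["score"],2),np.array(d["xy"]), onz(cm,d["xy"],z) if z is not None else "")
print(sense())
E
```

```text
top [ 402.5  -35.7 1402.8]
top dock 0.79 [236.4 252.8] [561.2 191.9   0. ]
top socket_mouth 0.66 [204.9 259.4] [540.3 249.   76. ]
top dial_grip 0.79 [267.8 242.5] [574.4 111.3  66. ]
top sole_mid 0.65 [408.7 254.7] [ 532.2 -191.   118. ]
top shoe 0.96 [409.1 278.1] [ 490.3 -203.7    0. ]
top lamp 0.71 [196.9 237. ] 
top lamp 0.4 [187.9 225.3] 
top lamp_strip 0.86 [188.5 226.9] 
top nail_cup 0.69 [342.1 334.5] [366.9 -46.4   0. ]
top nail_cup 0.44 [353.  172.4] [741.5 -84.3   0. ]
top cone_a 0.95 [351.  174.6] [736.5 -79.4   0. ]
top cone_a 0.76 [268.8 171.8] [750. 113.   0.]
top glue_tin 0.7 [127.7 260.6] [551.1 445.4   0. ]
side [  361.5 -1127.9   990. ]
side dock 0.89 [311.8 216.5] [559.4 193.3  -0. ]
side dock 0.59 [294.8 164.7] [550.4 465.3  -0. ]
side socket_mouth 0.79 [306.7 182.6] [555.1 246.5  76. ]
side socket_mouth 0.71 [251.9 284.9] [ 374.9 -133.2   76. ]
side dial_grip 0.56 [323.2 214. ] [576.5 110.7  66. ]
side sole_mid 0.8 [326.9 281. ] [ 530.9 -194.8  118. ]
side shoe 0.57 [307.6 327.8] [ 485.1 -210.3    0. ]
side lamp 0.79 [314.1 170.1] 
side lamp_butt 0.73 [395.7 250.4] 
side lamp_strip 0.85 [322.8 156. ] 
side nail_cup 0.72 [254.7 285.2] [382.5 -52.8   0. ]
side cone_a 0.92 [404.5 273.1] [744.1 -74.    0. ]
side cone_a 0.66 [387.3 224.3] [752.6 123.    0. ]
side glue_tin 0.69 [295.8 169. ] [550.  440.4   0. ]
{'time_s': 1.3, 'joints': array([ 1.1,  0.3,  1.5,  0. ,  1.3, -0.2]), 'dq': array([-0.,  0.,  0., -0.,  0., -0.]), 'tau': array([  0. , -41.2, -26. ,  -0. ,   0. ,  -0. ]), 'eef_pos': array([124.7, 510. , 248.3]), 'ee_rot': array([-0. ,  0.1,  1. , -0. ]), 'force': array([ 0.1, -0.6, -0.8]), 'wrist_torque': array([-0.,  0.,  0.]), 'grip_force': 0.0, 'grip_width': 0.9996855979276449}
```

View pics/top0.png

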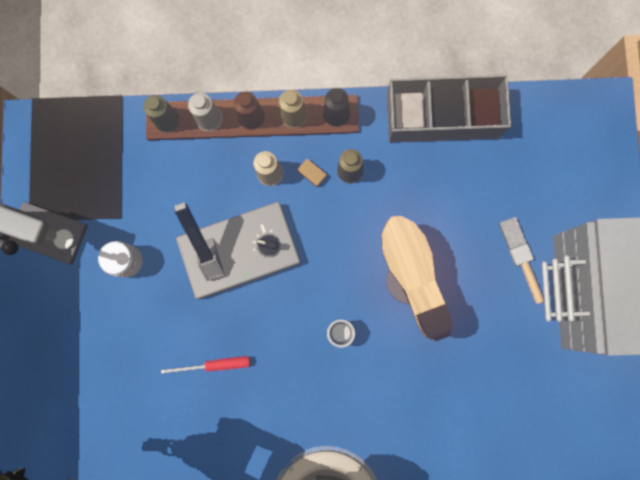

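View pics/side0.png

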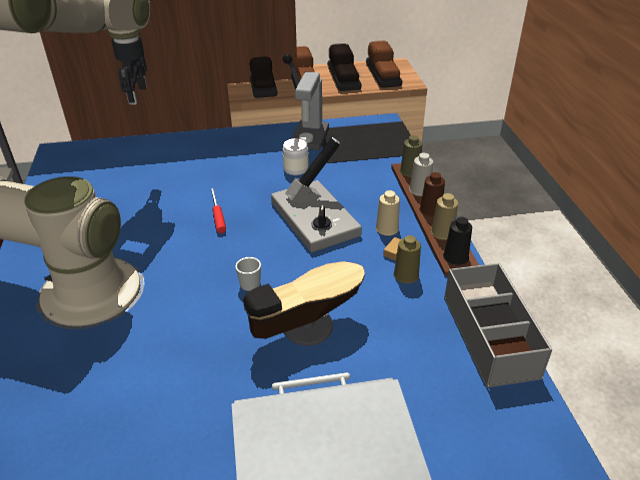

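Run:
```python
from h import *
np.set_printoptions(precision=2,suppress=True)
cm=camera_model("top")
im=capture("top");m=trace("top","dock")[0]["mask"].astype(np.uint8)
r=cv2.minAreaRect(cv2.findContours(m,0,2)[0][0]);print(r)
for p in cv2.boxPoints(r): print(p,onz(cm,p,34))
ms=trace("top","shoe")[0]["mask"]
s=sense();T=rot(s["ee_rot"]);print(T.as_matrix())
w=camera_model("wrist");W=rot(w["rotation"]);print("cam in tool",T.inv().apply(np.array(w["eye"])-s["eef_pos"]),(T.inv()*W).as_matrix(),w["mtx"])
cv2.imwrite("pics/dial.png",cv2.resize(im[190:310,160:320,::-1],None,fx=5,fy=5,interpolation=cv2.INTER_CUBIC))
```

```text
((238.0, 250.00003051757812), (67.040283203125, 110.6797103881836), 71.56504821777344)
[174.9 235.7] [600.95 326.05  34.  ]
[279.9 200.7] [673.49  85.36  34.  ]
[301.1 264.3] [526.68  40.79  34.  ]
[196.1 299.3] [455.35 278.54  34.  ]
[[-0.97  0.24 -0.  ]
 [ 0.24  0.97 -0.  ]
 [ 0.   -0.   -1.  ]]
cam in tool [  79.85   -0.11 -124.17] [[ 0.   -0.95 -0.31]
 [ 1.   -0.    0.  ]
 [-0.   -0.31  0.95]] [[345.57   0.   315.18]
 [  0.   345.57 240.42]
 [  0.     0.     1.  ]]
```

View pics/dial.png

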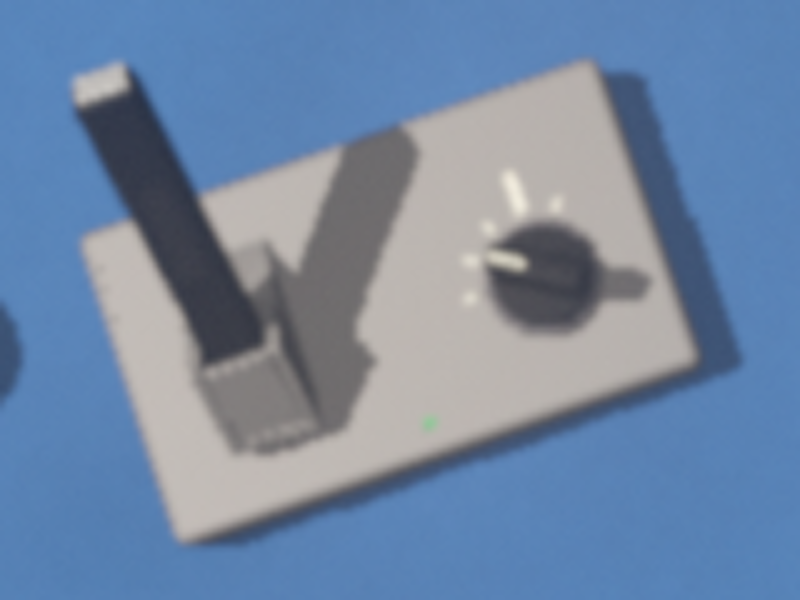

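```bash
cat >> h.py <<'E'
def down(a): return R.from_matrix(np.array([[np.cos(a),np.sin(a),0],[np.sin(a),-np.cos(a),0],[0,0,-1]]))
E
python3 - <<'E'
from h import *
np.set_printoptions(precision=3,suppress=True)
cm=camera_model("top")
C=[onz(cm,(160+x/5,190+y/5),34) for x,y in((82,238),(592,62),(697,358),(182,542))]
print(np.array(C),np.mean(C,0))
print(move([572,111,200],down(1.293)))
E
```

```text
[[596.485 322.63   34.   ]
 [669.682  88.869  34.   ]
 [532.896  44.465  34.   ]
 [457.344 277.853  34.   ]] [564.102 183.454  34.   ]
(array([-52.925, -28.135,   4.828]), array([-0.   , -0.   ,  1.609]))
```

Call:
step_arm(commands="0.6 -4 -2 0 0 0 0.12;0.6 -8 -4 0 0 0 0.24;0.6 -12 -6 0 0 0 0.36;0.6 -16 -8.5 0 0 0 0.48;0.6 -20 -10.5 0 0 0 0.6;0.6 -24 -12.5 0 0 0 0.72;0.6 -28 -15 0 0 0 0.84;0.6 -32 -17 0 0 0 0.96;0.6 -36 -19 0.5 0 0 1.08;0.6 -40 -21.5 1 0 0 1.2;0.6 -44 -23.5 2 0 0 1.32;0.6 -47 -25 3 0 0 1.44;0.6 -50 -26.5 4 0 0 1.54;0.6 -52.9 -28.1 4.8 0 0 1.593;0.6 -52.9 -28.1 4.8 0 0 1.593;0.6 -52.9 -28.1 4.8 0 0 1.593")

```text
time_s: 2.78
eef_pos: [573.7, 108.1, 198.2]
ee_rot: [-0.0, 0.795, 0.607, -0.001]
force: [-0.8, -0.2, -0.2]
grip_width: 0.601
grip_force: 0.0
```

Run:
```python
from h import *
np.set_printoptions(precision=2,suppress=True)
s=sense();print(s["time_s"],s["eef_pos"],s["joints"],s["grip_width"])
cm=camera_model("wrist");im=capture("wrist");cv2.imwrite("pics/w1.png",im[...,::-1])
for l,z in(("dial_grip",66),("socket_mouth",76),("dock",0)):
  for d in spot_point("wrist",l)[:1]: print(l,d["score"],d["xy"],onz(cm,d["xy"],z))
```

```text
2.7833 [573.72 108.12 198.25] [-0.01  0.48  1.38 -0.    1.28  0.25] 0.600908770709485
dial_grip 0.68 [314.0, 227.0] [574.68 114.86  66.  ]
dock 0.7 [278.8, 136.1] [561.34 186.4    0.  ]
```

View pics/w1.png

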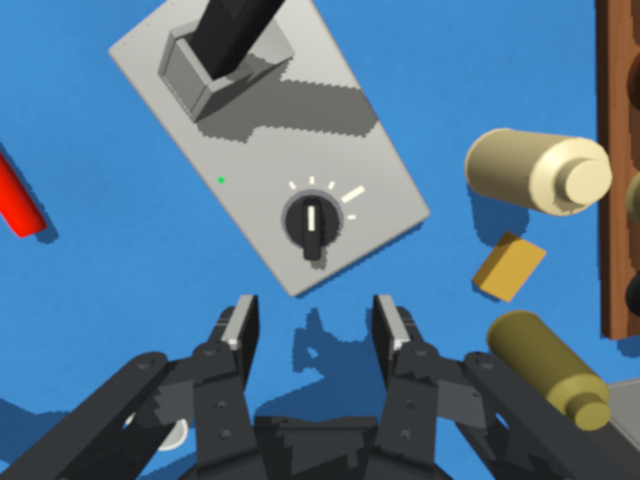

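Run:
```python
from h import *
np.set_printoptions(precision=2,suppress=True)
cm=camera_model("wrist")
im=cv2.imread("pics/w1.png");cv2.imwrite("pics/w1c.png",cv2.resize(im[160:280,240:400],None,fx=5,fy=5,interpolation=cv2.INTER_CUBIC))
for p in((284,218),(342,218),(313,247),(313,189)):print(onz(cm,p,46))
# corners of base top
C=[onz(cm,p,34) for p in((109,50),(291,296),(430,213))];print(np.array(C))
for D in ([570.5,111],[574.5,114]):
  a=1.309;u=np.array([np.cos(a),np.sin(a)])
  print([proj(cm,[*(np.array(D)+t*u),78]) for t in(-22,0,22)])
```

```text
[548.74 126.84  46.  ]
[595.33 114.39  46.  ]
[565.4   95.96  46.  ]
[578.32 143.98  46.  ]
[[457.06 282.56  34.  ]
 [531.78  50.42  34.  ]
 [669.93  95.87  34.  ]]
[array([314.12, 268.16]), array([314.12, 241.1 ]), array([314.12, 212.57])]
[array([318.14, 263.43]), array([318.24, 236.11]), array([318.35, 207.3 ])]
```

View pics/w1c.png

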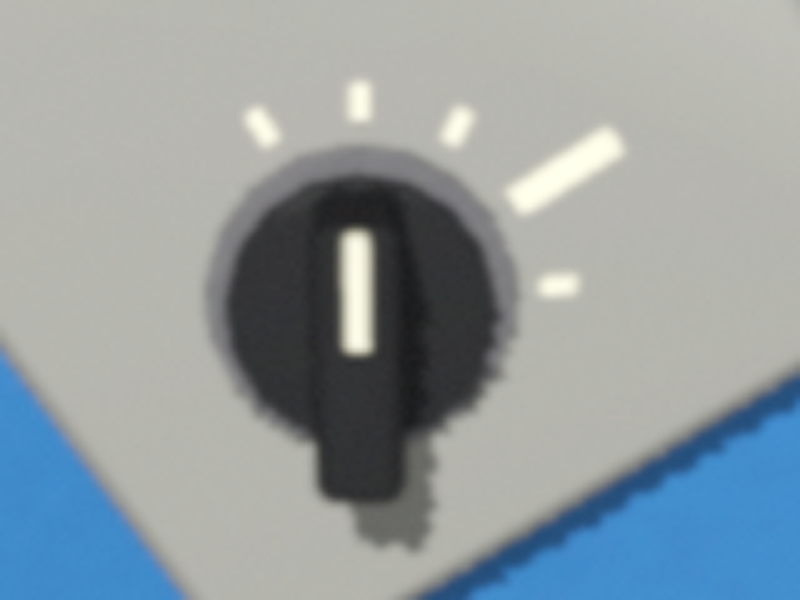

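Run:
```python
from h import *
np.set_printoptions(precision=2,suppress=True)
for i in range(2):
  s=sense();cm=camera_model("wrist");im=capture("wrist");print(s["eef_pos"],s["ee_rot"])
cv2.imwrite("pics/w2.png",im[...,::-1])
# dark bar mask vs white pointer centroid
g=im.min(2)[160:280,240:400]
print(onz(cm,(312,231.5),78))
d=spot_point("wrist","dial_grip")[0];print(d,onz(cm,d["xy"],66))
old=cv2.imread("pics/w1.png");print("shift",cv2.phaseCorrelate(np.float32(cv2.cvtColor(old,6)[:290]),np.float32(cv2.cvtColor(im,7)[:290])))
```

```text
[571.33 112.19 200.73] [0.   0.79 0.61 0.  ]
[571.31 112.34 200.91] [0.   0.79 0.61 0.  ]
[570.92 118.78  78.  ]
{'xy': [313.7, 232.3], 'score': 0.81} [571.01 114.37  66.  ]
shift ((-1.1672041618012372, 7.990984453908794), 0.012917228937149049)
```

Call:
step_arm(commands="0.5 0.15 -0.2 3.5 0 0 0;0.5 0.15 -0.2 7 0 0 0;0.5 0.15 -0.2 10 0 0 0;0.5 0.15 -0.2 12 0 0 0;0.5 0.15 -0.2 13.2 0 0 0;0.5 0.15 -0.2 13.2 0 0 0;0.2 0.15 -0.2 13.2 0 0 0;0 0.15 -0.2 13.2 0 0 0;0 0.15 -0.2 13.2 0 0 0;0 0.15 -0.2 13.2 0 0 0;0 0.15 -0.2 13.2 0 0 0;0 0.15 -0.2 13.2 0 0 0", newtons=30)

```text
time_s: 4.13
eef_pos: [571.6, 113.3, 70.2]
ee_rot: [0.001, 0.793, 0.609, 0.002]
force: [2.5, 0.1, 7.3]
grip_width: 0.156
grip_force: 33.4
```

Call:
step_arm(commands="0 0 0 0 0 0 0.1;0 0 0 0 0 0 0.2;0 0 0 0 0 0 0.3;0 0 0 0 0 0 0.4;0 0 0 0 0 0 0.5;0 0 0 0 0 0 0.6;0 0 0 0 0 0 0.7;0 0 0 0 0 0 0.8;0 0 0 0 0 0 0.9;0 0 0 0 0 0 1.0;0 0 0 0 0 0 1.0;0 0 0 0 0 0 1.0;0 0 0 0 0 0 1.0")

```text
time_s: 5.22
eef_pos: [571.9, 113.1, 70.2]
ee_rot: [0.0, 0.988, 0.154, 0.003]
force: [3.6, -1.2, 6.0]
grip_width: 0.157
grip_force: 33.3
```

Call:
step_arm(commands="0.5 0 0 0 0 0 0;0.5 0 0 0 0 0 0;0.5 0 0 0 0 0 0;0.5 0 0 0 0 0 0;0.5 0 0 -3 0 0 0;0.5 0 0 -6 0 0 0;0.5 0 0 -9 0 0 0;0.5 0 0 -13 0 0 0;0.5 0 0 -13 0 0 0;0.5 0 0 -13 0 0 0")

```text
time_s: 6.05
eef_pos: [570.9, 113.4, 200.2]
ee_rot: [0.0, 0.988, 0.154, 0.002]
force: [0.4, -0.6, -0.5]
grip_width: 0.499
grip_force: 0.0
```

Run:
```python
from h import *
np.set_printoptions(precision=2,suppress=True)
s=sense();cm=camera_model("wrist");im=capture("wrist");print(s["time_s"],s["eef_pos"],s["joints"],rot(s["ee_rot"]).as_matrix()[:,0])
cv2.imwrite("pics/w3.png",im[...,::-1])
```

```text
6.05 [570.91 113.44 200.23] [-0.01  0.47  1.39  0.    1.27  1.26] [0.95 0.3  0.  ]
```

View pics/w3.png

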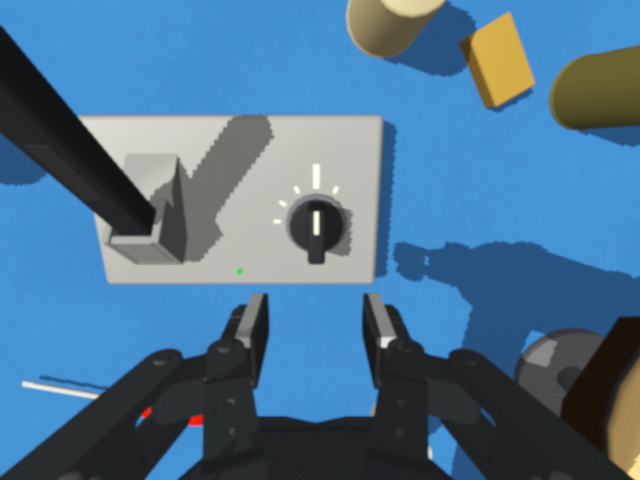

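```bash
cat >> h.py <<'E'
YAW=.309;DO=np.array([564,185,0.]);DR=R.from_euler('z',YAW)
U=DR.apply([.643,0,.766])
def grasp(): # tool x=U, y=-dock y
    y=DR.apply([0,-1,0]);return R.from_matrix(np.c_[U,y,np.cross(U,y)])
E
python3 - <<'E'
from h import *
np.set_printoptions(precision=2,suppress=True)
cm=camera_model("top")
P=onz(cm,(180.5,207.5),187);print("tip",DR.inv().apply(P-DO))
P=onz(cm,(208,261),78);print("mouth top",DR.inv().apply(P-DO))
cw=camera_model("wrist")
for p in((129,237),(108,235),(150,238)):print("rim",DR.inv().apply(onz(cw,p,62)-DO))
for mx in(-10,0,10):
  M=DO+DR.apply([mx,65,76]);print(mx,proj(cw,M),proj(cw,M+95*U),proj(cm,M),proj(cm,M+145*U))
M=DO+DR.apply([-5,65,76]);T=M+70*U-110*grasp().as_matrix()[:,2]
print(T,move(T,grasp()))
E
```

```text
tip [ 95.8  62.9 187. ]
mouth top [-9.06 62.49 78.  ]
rim [-18.18  77.07  62.  ]
rim [-16.53  93.37  62.  ]
rim [-19.01  60.59  62.  ]
-10 [133.73 232.19] [ 39.14 155.56] [207.24 261.87] [181.4 213.6]
0 [131.51 219.17] [ 33.97 134.2 ] [205.82 257.59] [179.9  209.01]
10 [129.23 205.84] [ 28.61 112.03] [204.41 253.31] [178.39 204.43]
[502.09 233.47 200.34] (array([ -2.83, -13.51,  -0.2 ]), array([ 0.  ,  0.87, -0.  ]))
```

Call:
step_arm(commands="0.7 -1 -1 0 0 0.11 0;0.7 -2.3 -3 0 0 0.22 0;0.7 -2.3 -5 0 0 0.33 0;0.7 -2.3 -7 0 0 0.44 0;0.7 -2.3 -9 0 0 0.55 0;0.7 -2.3 -11 0 0 0.66 0;0.7 -2.3 -12.5 0 0 0.77 0;0.7 -2.3 -13.5 0 0 0.873 0;0.7 -2.3 -13.5 0 0 0.873 0;0.7 -2.3 -13.5 0 0 0.873 0;0.7 -2.3 -13.5 0 0 0.873 0;0.7 -2.3 -13.5 0 0 0.873 0")

```text
time_s: 7.1
eef_pos: [506.5, 234.6, 196.4]
ee_rot: [-0.064, 0.896, 0.139, 0.416]
force: [0.9, -0.5, 0.3]
grip_width: 0.702
grip_force: 0.0
```

Run:
```python
from h import *
np.set_printoptions(precision=2,suppress=True)
s=sense();cm=camera_model("wrist");im=capture("wrist");print(s["time_s"],s["eef_pos"],s["joints"],s["dq"])
cv2.imwrite("pics/w4.png",im[...,::-1])
M=DO+DR.apply([0,65,76])
print("pred mouth,tip back",proj(cm,M),proj(cm,M+145*U))
d=spot_point("wrist","socket_mouth");print(d[:1])
T=M+70*U;print(T,move(T,grasp()))
```

```text
7.1 [506.48 234.63 196.43] [0.18 0.18 2.08 1.42 0.1  0.07] [ 0.06  0.    0.16  2.18 -0.31 -2.14]
pred mouth,tip back [314.69 325.85] [314.4  127.97]
[{'xy': [317.6, 327.5], 'score': 0.85}]
[587.11 260.61 129.62] (array([ 0.41,  0.01, 10.79]), array([ 0.,  0., -0.]))
```

View pics/w4.png

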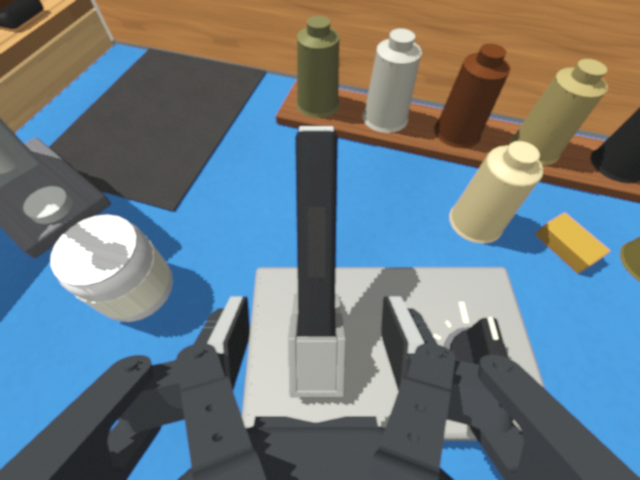

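Run:
```python
from h import *
np.set_printoptions(precision=2,suppress=True)
for i in range(4):
  s=sense();cm=camera_model("wrist");im=capture("wrist")
print(s["time_s"],s["eef_pos"],s["joints"],s["dq"])
m=trace("wrist","lamp")[0]["mask"]
for r in(150,180,210,240,270,290):
  c=np.flatnonzero(m[r]);print(r,c.min(),c.max(),(c.min()+c.max())/2)
M=DO+DR.apply([0,65,76])
print("pred mouth,tip back",proj(cm,M),proj(cm,M+145*U))
T=M+70*U;print(T,move(T,grasp()))
```

```text
7.35 [507.24 234.99 197.74] [0.18 0.18 2.08 1.4  0.1  0.09] [-0.   -0.01 -0.01  0.02 -0.   -0.02]
150 296 338 317.0
180 297 337 317.0
210 297 336 316.5
240 297 336 316.5
270 298 336 317.0
290 298 336 317.0
pred mouth,tip back [314.99 327.77] [314.88 130.85]
[587.11 260.61 129.62] (array([ 0.13, -0.02, 10.82]), array([-0.,  0.,  0.]))
```

Call:
step_arm(commands="0.7 0.1 0.1 3.5 0 0 0;0.7 0.1 0.1 7 0 0 0;0.7 0.1 0.1 9.5 0 0 0;0.7 0.1 0.1 11 0 0 0;0.7 0.1 0.1 11 0 0 0;0.7 0.1 0.1 11 0 0 0;0.7 0.1 0.1 11 0 0 0;0.4 0.1 0.1 11 0 0 0;0 0.1 0.1 11 0 0 0;0 0.1 0.1 11 0 0 0;0 0.1 0.1 11 0 0 0;0 0.1 0.1 11 0 0 0;0 0.1 0.1 11 0 0 0", newtons=50)

```text
time_s: 8.53
eef_pos: [588.4, 259.9, 129.2]
ee_rot: [-0.065, 0.895, 0.139, 0.418]
force: [-6.4, -0.7, 5.2]
grip_width: 0.318
grip_force: 53.0
```

Call:
step_arm(commands="0 1 0 0 0 0 0;0 2 0 0 0 0 0;0 3.5 0 0 0 0 0;0 5 0 0 0 0 0;0 6.5 0 0 0 0 0;0 8 0 0 0 0 0;0 9.5 0 0 0 0 0;0 11 0 0 0 0 0;0 12 0 0 0 0 0;0 12 0 0 0 0 0;0 12 0 0 0 0 0;0 12 0 0 0 0 0")

```text
time_s: 9.53
eef_pos: [662.3, 283.1, 220.7]
ee_rot: [-0.064, 0.896, 0.139, 0.417]
force: [0.1, -0.3, -2.1]
grip_width: 0.315
grip_force: 51.9
```

Run:
```python
from h import *
np.set_printoptions(precision=3,suppress=True)
s=sense();print(s["time_s"],s["eef_pos"],s["joints"],s["grip_width"],s["force"],s["wrist_torque"])
for n in("top","side"):
  cm=camera_model(n);im=capture(n);cv2.imwrite(f"pics/{n}1.png",im[...,::-1])
  for l,z in(("sole_mid",118),("shoe",0)):
    for d in spot_point(n,l)[:1]: print(n,l,d["score"],onz(cm,d["xy"],z))
im=capture("wrist");cv2.imwrite("pics/w5.png",im[...,::-1])
cm=camera_model("top");m=trace("top","shoe")[0]["mask"].astype(np.uint8)
ys,xs=np.nonzero(m);print(xs.min(),xs.max(),ys.min(),ys.max())
toe=onz(cm,(xs[ys==ys.min()].mean(),ys.min()),118);print("toe",toe)
```

```text
9.5333 [662.298 283.091 220.663] [0.219 0.457 1.603 0.311 0.222 1.209] 0.3145590622829957 [ 0.056 -0.271 -2.07 ] [-0.19   0.562  0.056]
top sole_mid 0.84 [ 532.514 -193.318  118.   ]
top shoe 0.83 [ 479.896 -213.52     0.   ]
side sole_mid 0.82 [ 528.313 -189.925  118.   ]
side shoe 0.95 [ 481.616 -219.585   -0.   ]
382 452 216 340
toe [ 615.35  -171.074  118.   ]
```

View pics/top1.png

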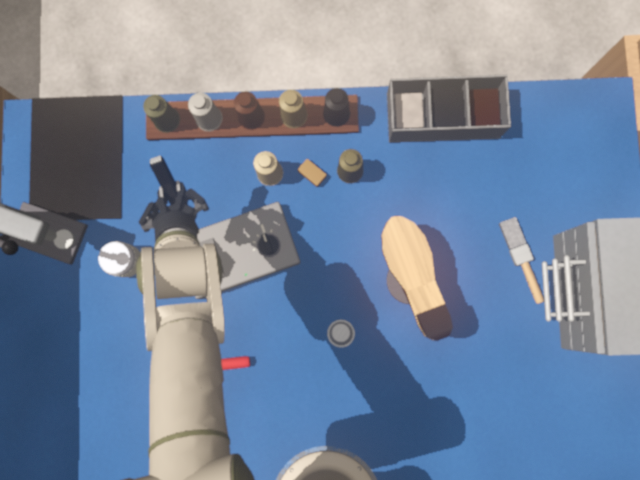

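Run:
```python
from h import *
np.set_printoptions(precision=2,suppress=True)
for P in([600,264,300],[540,245,330],[540,50,330],[517,-197,330],[517,-197,290]):print(P,*move(P,down(.309)))
```

```text
[600, 264, 300] [  2.03  -0.04 -10.12] [-0.   -0.87  0.  ]
[540, 245, 330] [  0.27  -0.05 -16.87] [-0.   -0.87  0.  ]
[540, 50, 330] [ -3.54  18.52 -21.42] [-0.   -0.87  0.  ]
[517, -197, 330] [ -9.78  41.35 -28.86] [-0.   -0.87  0.  ]
[517, -197, 290] [-12.84  41.35 -26.28] [-0.   -0.87  0.  ]
```

Call:
step_arm(commands="0 1 0 -3 0 0 0;0 2 0 -6 0 -0.1 0;0 2 0 -9 0 -0.2 0;0 1.5 0 -12 0 -0.3 0;0 0.5 0 -15 0 -0.4 0;0 0.3 0 -16.9 0 -0.5 0;0 0 2 -17.5 0 -0.6 0;0 -0.5 5 -18.2 0 -0.7 0;0 -1.2 8 -19 0 -0.8 0;0 -2 11 -20 0 -0.873 0;0 -2.7 14.5 -20.6 0 -0.873 0;0 -3.5 18.5 -21.4 0 -0.873 0;0 -4.4 22 -22.5 0 -0.873 0;0 -5.4 25.5 -23.6 0 -0.873 0;0 -6.3 29 -24.8 0 -0.873 0;0 -7.2 32.5 -25.9 0 -0.873 0;0 -8.2 36 -27 0 -0.873 0;0 -9 39 -28 0 -0.873 0;0 -9.8 41.4 -28.9 0 -0.873 0;0 -9.8 41.4 -28.9 0 -0.873 0")

```text
time_s: 11.6
eef_pos: [516.2, -201.5, 329.9]
ee_rot: [-0.0, 0.988, 0.152, -0.0]
force: [-0.2, 0.2, -2.0]
grip_width: 0.32
grip_force: 51.8
```

Run:
```python
from h import *
np.set_printoptions(precision=2,suppress=True)
for i in range(4):
  s=sense();cm=camera_model("wrist");im=capture("wrist")
print(s["time_s"],s["eef_pos"],s["joints"],s["grip_width"],rot(s["ee_rot"]).as_matrix())
cv2.imwrite("pics/w6.png",im[...,::-1])
d=spot_point("wrist","sole_mid")[:1];print([(x,onz(cm,x["xy"],118)) for x in d])
P=np.array(s["eef_pos"]);X=rot(s["ee_rot"])
for t in(50,75,90):print(t,proj(cm,P+X.apply([t,0,-13])))
print(move([517,-197,227],down(.309)))
```

```text
11.75 [ 517.11 -196.95  330.65] [-0.58  0.34  1.26  0.    1.55  0.68] 0.31981212409560233 [[ 0.95  0.3   0.  ]
 [ 0.3  -0.95  0.  ]
 [ 0.   -0.   -1.  ]]
[]
50 [314.8  222.57]
75 [314.78 144.73]
90 [314.76  92.36]
(array([-0.05,  0.06, 10.4 ]), array([-0., -0.,  0.]))
```

View pics/w6.png

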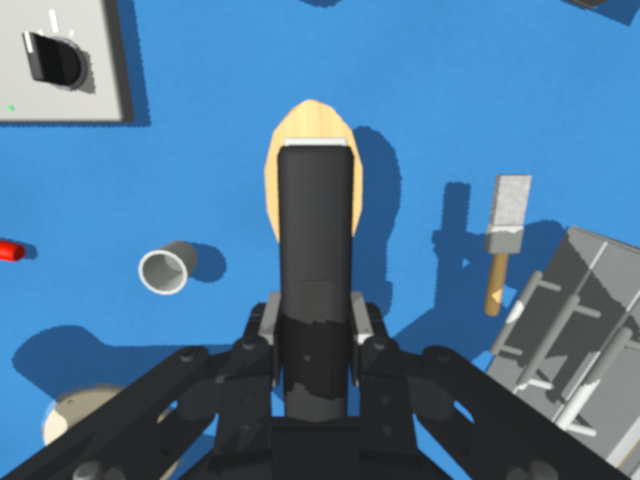

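Call:
step_arm(commands="0 0 0 2.5 0 0 0;0 0 0 5 0 0 0;0 0 0 7.5 0 0 0;0 0 0 9.5 0 0 0;0 0 0 10.4 0 0 0;0 0 0 10.4 0 0 0;0 0 0 10.4 0 0 0;0 0 0 10.4 0 0 0;0 0 0 10.4 0 0 0;0 0 0 10.4 0 0 0;0 0 0 10.4 0 0 0")

```text
time_s: 12.77
eef_pos: [517.1, -197.7, 227.5]
ee_rot: [0.0, 0.988, 0.154, 0.0]
force: [-0.5, 0.4, -2.0]
grip_width: 0.322
grip_force: 51.8
```

Run:
```python
from h import *
np.set_printoptions(precision=2,suppress=True)
im=capture("side");cv2.imwrite("pics/side2.png",im[...,::-1])
s=sense();print(s["time_s"],s["eef_pos"],s["dq"],s["grip_width"],s["grip_force"],s["force"])
```

```text
12.8167 [ 517.07 -197.64  227.36] [-0.  0.  0.  0. -0. -0.] 0.31418815896679303 51.76026463508606 [-0.71  0.23 -2.48]
```

View pics/side2.png

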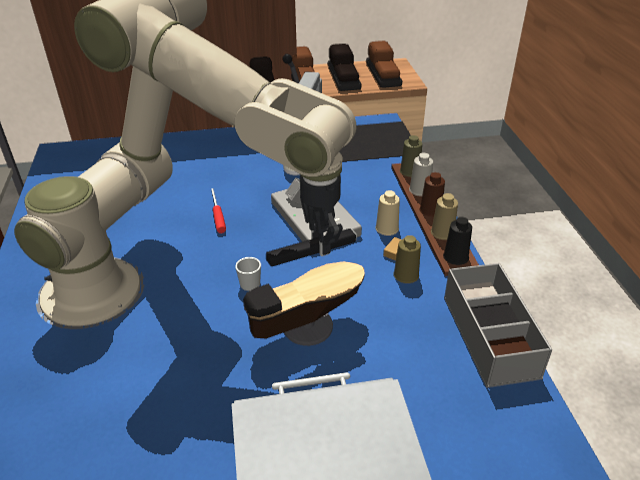

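The side view shows the lamp held level above the front of the sole, from about (270,255) to (355,240), clear of the shoe. The other things are where they were.

```bash
python3 -c "
from rig import *
print(finish_job())"
```

```text
the job is handed in; nothing more can be done
None
```

I turned the dial to the long mark and let it go, drew the lamp from its socket, and handed in holding it level and still, strip down, about 10 cm above the front of the sole; no verdict came back from the hand-in.

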